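Hang the clawed parts tray on the slotted bench upright

ROBOT

A 6-joint arm with a two-finger parallel gripper is mounted at the origin on the work surface. World frame = base frame: x ahead of the robot, y to its left, z up, the work surface at z = 0. Lengths are in m, angles in rad, forces in N, time in s.
With the tool pointing down it reaches from about 0.35 to 0.975 m from the base axis. Payload 4.9 kg.
Tool frame: the origin (TCP) lies midway between the tips of the shut fingers; the grasp point (between the pads) lies 19 mm behind it; z points along the fingers, y is the line along which they close (so a half turn about z gives the same grasp; the last joint's range is limited). The gripper opens to 85 mm and grips with 20 to 120 N. Pads are 22 mm wide; open, the fingers measure 114 mm over their backs; the gripper's body (76 mm by 85 mm) begins 54 mm behind the grasp point. The pads swing forward as they close: fully open they stand 13 mm farther back than shut.
Start: joints at [-1.351, 0.053, 1.613, -0, 1.476, -0.119], TCP at [0.208, -0.589, 0.231] pointing down, gripper open.
Joint ranges: [-3.01, 3.01], [-1.01, 2.22], [0.06, 2.58], [-1.02, 4.17], [0.09, 2.62], [-3.14, 3.14]. Speed limits (rad/s): [2.57, 2.57, 3.14, 3.14, 3.14, 3.14].

INTERFACE

Orientations are given as a rotation vector (axis times angle).
In Python, from station import ctrl gives the robot as it stands.
- The arm moves only by the shell command python3 -m handwheel 'ROWS' [FORCE]. ROWS is JSON, a list of rows, each an object with "gripper": the gripper command: -1 is fully open, 1 is shut, values between are in proportion; "offset": the shift along the tool's x, y, z in mm, a list of three; "rotation": the turn, a rotation vector about the tool's x, y, z in rad, a list of three. A call has exactly 8 rows; each row is the pose to reach, as a shift and turn from the pose commanded when the call began, along the tool's axes at that moment; what a row does not reach only later rows make up. A row lasts 1/8 s, in which the tool goes at most 62.5 mm and 10.7 degrees, less where a joint would pass 70% of its speed; a pose out of reach is approached as far as the arm can. A call with a gripper value outside its range is refused whole. The fingers move at their own pace and stop on an object; FORCE is the grip in N (left out, the last holds). Time passes only in rows, so rows that repeat a pose let the fingers close, or fill a call up. It gives the time, the measured TCP pose, the force, the opening and the grip force at its end, in the units of the state.
- ctrl.get_obs(): the state, without advancing time (a new reading comes with each control period).
- ctrl.get_image(name): name is "side" or "top"; returns a dict with "image" (420x560x3 uint8, red, green, blue), "fovy" (degrees; the focal length in pixels is half the picture's height over the tangent of half this angle, whatever the lens; pixels are square), "cx", "cy" (the principal point, pixels), "k1" (the pictures are not rectified: a ray, as slopes to the right and down, at radius r is drawn at 1 + k1 r^2 times it, then the intrinsics apply), "xyz" and "attitude" of the camera in the world. Camera axes: x right, y up, looking along -z (the intrinsics and any distortion apply to the point x, -y, -z); pixel columns grow to the right and rows downward; lengths in m; the calibration is good to about 2 mm. A picture is of the moment at which its call begins. There is no depth.
- ctrl.finish_job(): hands the job in; it is judged then, once.
The state is a dict: "t": time; "q": joint angles; "dq": joint speeds; "effort": joint torques, N m; "tool_pos": TCP position; "tool_rot": TCP orientation; "contact_force": force on the tool from outside, world axes, zero at the start; "wrist_torque": the same for the moment, N m; "opening": finger opening in m; "grip_force": force on a finger pad.
Only numpy, scipy, OpenCV 4.12 (cv2) and the standard library are available. Lean on these libraries where they do the work, as an engineer would, in place of code of your own. Each camera call takes 0.05 s, during which the arm holds its last target. There are 200 camera calls.

TASK

On the repair bench, take the orange parts tray, the one with steel claws on its back, by its top bar, hook both claws into the slots of the aluminium upright and press the tray firmly down until it is fully home and the green spring catch has snapped out over its floor. Let go and leave it hanging there. Leave the blue tray standing where it is.

Things in the scene. Friction and masses are not known exactly. Their poses are not given: they have to be found in the camera images.
- orange_grip (a point): Loose orange tray 120 x 90 mm, 0.3 kg, standing upright on its floor. Point: centre of its top grip bar, 14 wide (y), 22 high, 108 long (x), 100 above the underside; grip across y from above. x to its clawed back, z up. Back plane at x +60. Two steel claws, 12 wide, tongues' undersides 58 and 12 below the point, reach 16 out of it; teeth point 15 down behind a throat 8 wide, flared at the tip.
- hung_grip (a point): Fixed aluminium upright. Point: where the orange bar's centre is when home, 150 mm above the bench, same axes; x into the front face (at x +60, 5 thick, 70 wide, top 34 above the point). Two slots 26 wide, 38 high, sills 58 and 12 below the point. Claws enter level along x with the tray 17 to 27 above home (21 best) until the back nears or meets the face; then straight down.
- catch (a joint): Green spring catch, a 16 mm wide nose in the upright's face below the slots, sticking out 3.5 mm, sloped above, flat below. 0 = out (also at start); grows in m as it is pushed in, up to 0.007. The tray floor (4 thick) pushes it in on the last 12 mm down and it snaps out above the floor, through a window in the back, 2 to 3 mm before home. Takes a firm downward push of 5 to 10 N.
- blue_grip (a point): Loose blue tray, a bystander: shape and size as the orange one but with a plain back, no claws. Point: centre of its top bar, 100 mm above its underside; x to its back, z up. The two trays stand side by side, either one nearer the robot.
Not all that is in view belongs to the job. There is more than one size of the part that bears orange_grip; the job needs the middle-sized.

How it is judged:
By the outcome, as a careful person would: the job done as asked, in the order asked, and still so for the second after the job is handed in, with the robot touching nothing.
It also fails if it takes over 45 s, if anything falls off the work surface, if the arm or the gripper's body presses on something with over 40 N, if the wrist force passes 120 N, or if a joint passes its speed limit or range.

## Working session

There is one attempt and no reset: what is moved stays moved. The work goes in short steps, Python scripts to look and compute and a shell command to move; the robot and the scene stay as the last step left them, time stands still between calls to the robot, and variables do not carry over. Pictures are saved under pics/ and viewed, at most 10 in all, crops included, and the job is handed in when it is done.

```bash
mkdir -p pics; python3 - <<'E'
from station import ctrl
import cv2,json
for n in("side","top"):
    d=ctrl.get_image(n); cv2.imwrite(f"pics/{n}0.png",d["image"][:,:,::-1])
    print(n,{k:v for k,v in d.items() if k!="image"})
print(ctrl.get_obs())
E
```

```text
side {'fovy': 46.203195758130434, 'cx': 288.59736998984545, 'cy': 201.93737487289232, 'k1': -0.06847238195900208, 'xyz': array([-0.01916743,  0.60451212,  0.75431855]), 'attitude': array([ 0.3726884 , -1.16238802, -2.28745452])}
top {'fovy': 51.045870753586925, 'cx': 275.3186308128551, 'cy': 202.75475565432112, 'k1': 0.04930624706592317, 'xyz': array([ 0.34492036, -0.08452451,  1.04305182]), 'attitude': array([ 0.10845267, -0.10105562, -1.57697155])}
{'t': 0.1, 'q': array([-1.35101558e+00,  5.33086194e-02,  1.61416821e+00,  1.15423104e-05,
        1.47597815e+00, -1.19004367e-01]), 'dq': array([-0.00096247, -0.00181724, -0.00146457, -0.00035164, -0.00234465,
       -0.00046973]), 'effort': array([-4.79960217e-04, -3.94906783e+01, -3.71361530e+01, -1.87526243e-04,
        3.97270560e-03,  1.41950345e-06]), 'tool_pos': array([ 0.2075909 , -0.58892169,  0.23016804]), 'tool_rot': array([-3.09479453e+00, -5.29305732e-01,  1.29238816e-04]), 'contact_force': array([-0.23515381,  1.00081622,  0.10309786]), 'wrist_torque': array([ 0.04235923, -0.02697166,  0.01840381]), 'grip_force': 0.0, 'opening': 0.08533565856412116}
```

View pics/side0.png

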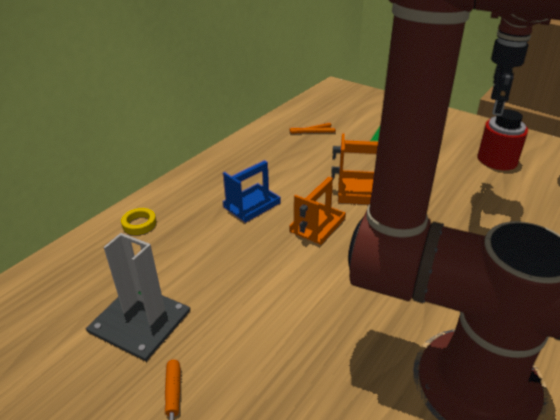

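View pics/top0.png

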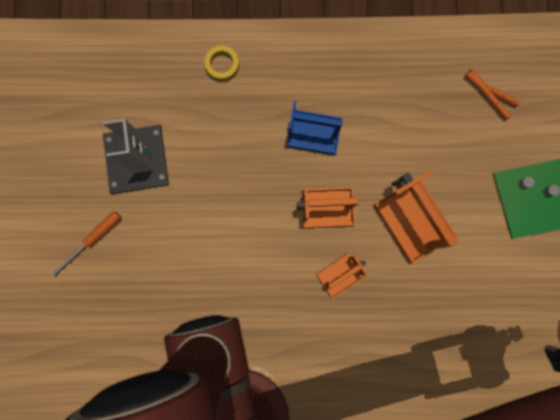

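The top view shows the middle orange tray at (328,208) with claws to the left, the blue tray at (315,130), a larger orange at (415,220), a smaller one at (340,275) and the upright at (130,150). I'll enlarge the two regions that matter.

```bash
cat > h.py <<'E'
import numpy as np, cv2
from scipy.spatial.transform import Rotation as R
from scipy.optimize import least_squares
def K(d):
    f=d["image"].shape[0]/2/np.tan(np.radians(d["fovy"])/2)
    return np.array([[f,0,d["cx"]],[0,f,d["cy"]],[0,0,1.]])
def proj(d,P):
    Rc=R.from_rotvec(d["attitude"]).as_matrix()
    c=(np.atleast_2d(P)-d["xyz"])@Rc*[1,-1,-1]
    s=c[:,:2]/c[:,2:]; s=s*(1+d["k1"]*(s**2).sum(1,keepdims=True))
    k=K(d); return s*k[0,0]+k[:2,2]
def at_z(d,uv,z):
    s=cv2.undistortPoints(np.array([[uv]],float),K(d),np.array([d["k1"],0,0,0.]))[0,0]
    v=R.from_rotvec(d["attitude"]).as_matrix()@[s[0],-s[1],-1]
    return d["xyz"]+v*(z-d["xyz"][2])/v[2]
def body(p,yaw,L): # local (mm) -> world, p=grip point
    return np.array(p)+R.from_rotvec([0,0,yaw]).apply(np.array(L,float)/1000)
def fit(obs,x0,zfix=None):
    """obs: list of (d, local pts, pixels); x0=[x,y,z,yaw]"""
    def f(x):
        p=[x[0],x[1],x[2] if zfix is None else zfix]
        return np.concatenate([(proj(d,body(p,x[3],L))-np.array(u)).ravel() for d,L,u in obs])
    r=least_squares(f,x0,loss="soft_l1"); return r.x,f(r.x).reshape(-1,2)
E
python3 - <<'E'
import cv2
t=cv2.imread("pics/top0.png"); s=cv2.imread("pics/side0.png")
z=lambda i,x,y,w,h,k: cv2.resize(i[y:y+h,x:x+w],None,fx=k,fy=k,interpolation=cv2.INTER_CUBIC)
import numpy as np
a=z(t,90,100,100,100,4); b=z(t,280,95,100,150,4)[:, :]
b=b[:600]
o=np.zeros((600,800,3),np.uint8); o[:400,:400]=a; o[:600,400:]=b
cv2.imwrite("pics/c1.png",o)
a=z(s,80,225,120,135,4); b=z(s,215,150,140,100,400/140)
o=np.zeros((600,800,3),np.uint8)
a=cv2.resize(s[225:360,85:195],(440,540),interpolation=2); b=cv2.resize(s[170:250,280:370],(360,320),interpolation=2); c=cv2.resize(s[155:225,215:285],(280,280),interpolation=2)
o[:540,:440]=a;o[:320,440:]=b;o[320:600,440:720]=c
cv2.imwrite("pics/c2.png",o)
E
```

```text
(no output)
```

View pics/c1.png

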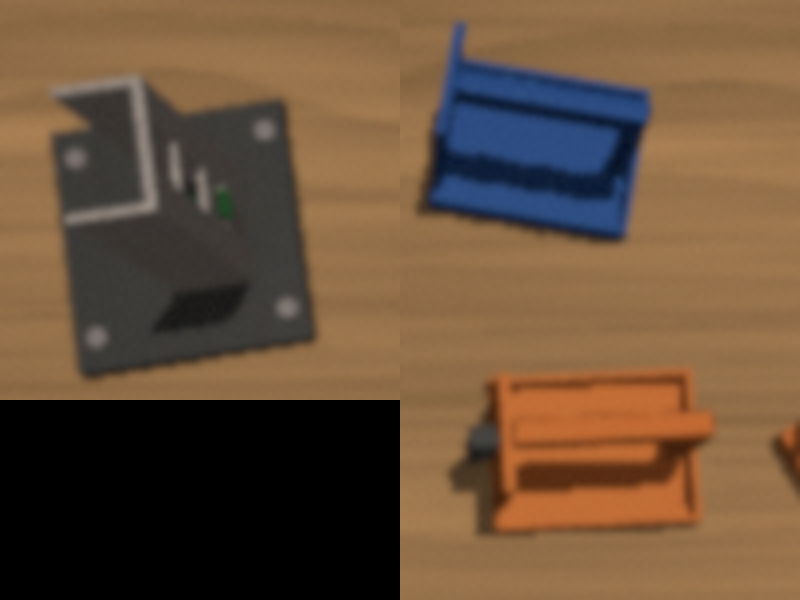

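View pics/c2.png

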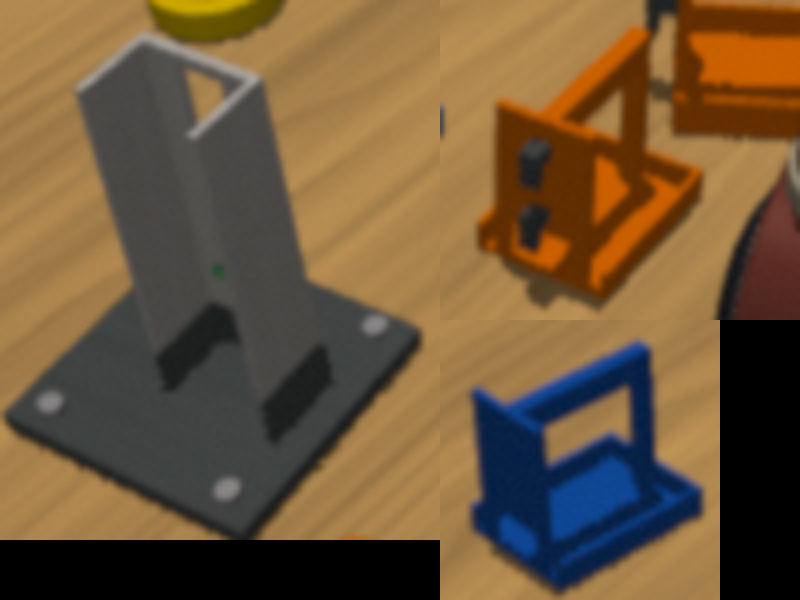

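In the crops: upright top front corners at top-view (125.5,119)/(129,152) and side-view (121,234)/(151,244). The orange bar runs in the top view from (309,203) to (358,201), with claws to the left (world +y).

```bash
cat > m.py <<'E'
from h import *
from station import ctrl
T=ctrl.get_image("top");S=ctrl.get_image("side")
c1l=lambda x,y:(x/4+90-.4,y/4+100-.4); c1r=lambda x,y:((x-400)/4+280-.4,y/4+95-.4)
c2l=lambda x,y:(x/4+85-.4,y/4+225-.4); c2r=lambda x,y:((x-440)/4+280-.4,y/4+170-.4)
UL=[[60,-35,34],[60,35,34]]
up,r=fit([(T,UL,[c1l(143,77),c1l(158,209)]),(S,UL,[c2l(145,34),c2l(263,77)])],[.45,.3,.15,1.57])
print("upright free",up.round(4));print(r.round(1))
up,r=fit([(T,UL,[c1l(143,77),c1l(158,209)]),(S,UL,[c2l(145,34),c2l(263,77)])],[.45,.3,.15,1.57],.15)
print("upright",up.round(4));print(r.round(1))
tt=(T,[[-54,-7,11],[-54,7,11],[54,-7,11],[54,7,11]],[c1r(712,411),c1r(713,437),c1r(515,419),c1r(515,446)])
ss=(S,[[-54,-7,11],[-54,7,11]],[c2r(632,28),c2r(650,38)])
for o in([tt],[tt,ss]):
    g,r=fit(o,[.35,-.2,.1,1.57],.1); print("orange",g.round(4));print(r.round(1))
o=ctrl.get_obs(); print(o["t"],R.from_rotvec(o["tool_rot"]).as_matrix().round(3))
E
python3 m.py
```

```text
upright free [0.6085 0.1559 0.1463 1.7195]
[[ 0.   0. ]
 [ 0.4  0.5]
 [-0.4 -0.4]
 [-0.2  0.2]]
upright [0.6065 0.1557 0.1565 1.7119]
[[-0.5  0.2]
 [-0.3  0.8]
 [-0.1 -1.8]
 [-0.1 -1. ]]
orange [ 0.4711 -0.2039  0.0494  1.6049]
[[ 0.5 -0. ]
 [ 0.7 -0. ]
 [-0.8  0.1]
 [-0.5 -0.1]]
orange [ 0.471  -0.2031  0.1     1.6033]
[[ 0.2  0.1]
 [ 0.3  0.1]
 [-1.2  0.1]
 [-0.8 -0.1]
 [-0.  -1.5]
 [ 0.6 -2.2]]
0.2 [[ 0.943  0.332 -0.   ]
 [ 0.332 -0.943  0.001]
 [ 0.    -0.001 -1.   ]]
```

```bash
python3 -m handwheel '[{"gripper":-1,"offset":[47,-34.5,0],"rotation":[0,0,-0.158]},{"gripper":-1,"offset":[94,-69,0],"rotation":[0,0,-0.316]},{"gripper":-1,"offset":[141,-103.5,0],"rotation":[0,0,-0.474]},{"gripper":-1,"offset":[188,-138,0],"rotation":[0,0,-0.632]},{"gripper":-1,"offset":[235,-173,0],"rotation":[0,0,-0.79]},{"gripper":-1,"offset":[282,-207,0],"rotation":[0,0,-0.948]},{"gripper":-1,"offset":[329,-242,0],"rotation":[0,0,-1.106]},{"gripper":-1,"offset":[376.5,-276.5,0],"rotation":[0,0,-1.264]}]' 110
python3 - <<'E'
from h import *
from station import ctrl
o=ctrl.get_obs();print(o["t"],o["tool_pos"],R.from_rotvec(o["tool_rot"]).as_matrix().round(3),o["q"].round(2))
S=ctrl.get_image("side");T=ctrl.get_image("top")
a=cv2.resize(S["image"][130:250,270:390],(480,480),interpolation=2);b=cv2.resize(T["image"][150:240,290:370],(320,360),interpolation=2)
c=np.zeros((480,800,3),np.uint8);c[:,:480]=a;c[:360,480:]=b
cv2.imwrite("pics/c3.png",c[:,:,::-1])
E
```

```text
t: 1.2
tool_pos: [0.4716, -0.2018, 0.2313]
tool_rot: [2.18, 2.262, 0.0]
contact_force: [1.1, -0.4, 0.3]
opening: 0.0849
grip_force: 0.0
1.2 [ 0.47163512 -0.20177959  0.23134038] [[-0.037  0.999  0.   ]
 [ 0.999  0.037 -0.   ]
 [-0.     0.    -1.   ]] [-0.55 -0.22  1.87 -0.    1.49 -0.59]
```

View pics/c3.png

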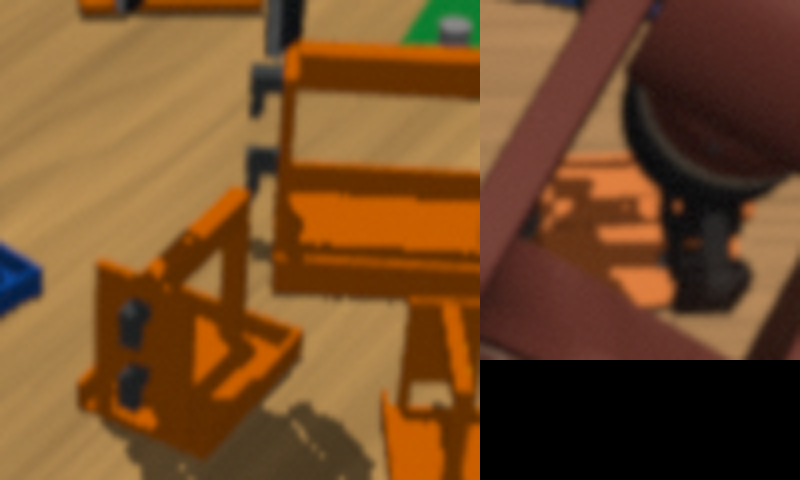

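```bash
python3 -m handwheel '[{"gripper":-1,"offset":[-1,0,40],"rotation":[0,0,0]},{"gripper":-1,"offset":[-1,0,80],"rotation":[0,0,0]},{"gripper":-1,"offset":[-1,0,115],"rotation":[0,0,0]},{"gripper":-1,"offset":[-1,0,140],"rotation":[0,0,0]},{"gripper":-1,"offset":[-1,0,150],"rotation":[0,0,0]},{"gripper":-1,"offset":[-1,0,150],"rotation":[0,0,0]},{"gripper":0,"offset":[-1,0,150],"rotation":[0,0,0]},{"gripper":0.5,"offset":[-1,0,150],"rotation":[0,0,0]}]' 110
python3 -m handwheel '[{"gripper":1,"offset":[0,0,0],"rotation":[0,0,0]},{"gripper":1,"offset":[0,0,0],"rotation":[0,0,0]},{"gripper":1,"offset":[0,0,0],"rotation":[0,0,0]},{"gripper":1,"offset":[0,0,0],"rotation":[0,0,0]},{"gripper":1,"offset":[0,0,0],"rotation":[0,0,0]},{"gripper":1,"offset":[0,0,0],"rotation":[0,0,0]},{"gripper":1,"offset":[0,0,0],"rotation":[0,0,0]},{"gripper":1,"offset":[0,0,0],"rotation":[0,0,0]}]' 110
```

```text
t: 2.3
tool_pos: [0.4718, -0.2051, 0.0827]
tool_rot: [2.184, 2.255, 0.001]
contact_force: [0.2, 0.6, 0.6]
opening: 0.0515
grip_force: 0.0
t: 3.3
tool_pos: [0.4713, -0.2047, 0.0817]
tool_rot: [2.185, 2.256, 0.001]
contact_force: [2.2, 1.1, 4.9]
opening: 0.0124
grip_force: 107.6
```

```bash
python3 -m handwheel '[{"gripper":1,"offset":[0,0,-10],"rotation":[0,0,0]},{"gripper":1,"offset":[0,0,-40],"rotation":[0,0,0]},{"gripper":1,"offset":[0,0,-80],"rotation":[0,0,0]},{"gripper":1,"offset":[0,0,-120],"rotation":[0,0,0]},{"gripper":1,"offset":[15,0,-140],"rotation":[0,0,0]},{"gripper":1,"offset":[50,0,-140],"rotation":[0,0,0]},{"gripper":1,"offset":[95,0,-140],"rotation":[0,0,0]},{"gripper":1,"offset":[140,0,-140],"rotation":[0,0,0]}]' 110
python3 -m handwheel '[{"gripper":1,"offset":[35,15,0],"rotation":[0,0,-0.015]},{"gripper":1,"offset":[65,40,0],"rotation":[0,0,-0.03]},{"gripper":1,"offset":[90,70,0],"rotation":[0,0,-0.05]},{"gripper":1,"offset":[115,100,0],"rotation":[0,0,-0.07]},{"gripper":1,"offset":[135,130,0],"rotation":[0,0,-0.09]},{"gripper":1,"offset":[150,150,0],"rotation":[0,0,-0.11]},{"gripper":1,"offset":[157,156,0],"rotation":[0,0,-0.117]},{"gripper":1,"offset":[157,156,0],"rotation":[0,0,-0.117]}]' 110
cat > v.py <<'E'
from h import *
from station import ctrl
import sys
o=ctrl.get_obs();a=R.from_rotvec(o["tool_rot"]).as_matrix()
print(o["t"],o["tool_pos"].round(4),a.round(4).tolist(),"yaw",np.arctan2(a[1,0],a[0,0]),o["contact_force"].round(1),o["opening"])
S=ctrl.get_image("side");T=ctrl.get_image("top")
n=sys.argv[1]; x,y,X,Y=map(int,sys.argv[2:6])
for k,d in(("S",S),("T",T)): cv2.imwrite(f"pics/full{k}{n}.png",d["image"][:,:,::-1])
p=cv2.resize(S["image"][y:y+150,x:x+100],(400,600),interpolation=2);q=cv2.resize(T["image"][Y:Y+150,X:X+100],(400,600),interpolation=2)
cv2.imwrite(f"pics/v{n}.png",np.hstack([p,q])[:,:,::-1])
E
python3 v.py 1 100 200 100 70
```

```text
t: 4.3
tool_pos: [0.4652, -0.0633, 0.2201]
tool_rot: [-2.185, -2.254, 0.002]
contact_force: [0.0, -0.5, -2.6]
opening: 0.0123
grip_force: 107.5
t: 5.3
tool_pos: [0.6166, 0.0973, 0.2203]
tool_rot: [-2.049, -2.38, 0.003]
contact_force: [0.1, 0.7, -1.2]
opening: 0.0128
grip_force: 107.7
5.3 [0.6166 0.0973 0.2203] [[-0.1488, 0.9889, -0.0023], [0.9889, 0.1488, -0.0005], [-0.0001, -0.0024, -1.0]] yaw 1.7201278068475505 [ 0.1  0.7 -1.2] 0.01281814811675723
```

View pics/v1.png

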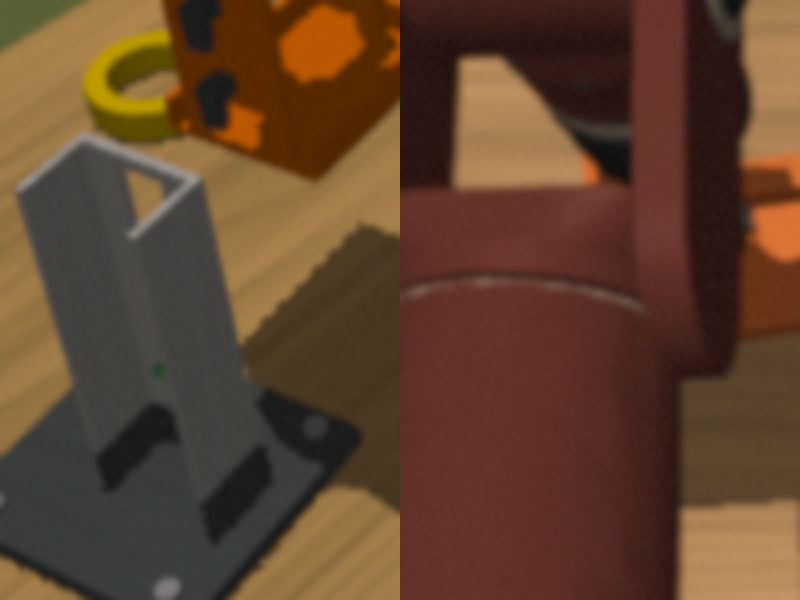

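```bash
python3 - <<'E'
from h import *
from station import ctrl
S=ctrl.get_image("side");o=ctrl.get_obs()
p=o["tool_pos"]+[0,0,.0183]
print(p, proj(S,body(p,1.720,[[60,45,-100],[60,-6,-58],[76,6,-73],[76,-6,-27],[76,6,-27],[60,-45,-100]])).round(1))
for up in([.6085,.1559,.15,1.7195],[.6065,.1557,.15,1.712]): print(proj(S,body(up[:3],up[3],[[60,-35,34],[60,35,34]])).round(1))
# sensitivity
print((proj(S,body(p,1.72,[[61,45,-100],[60,46,-100],[60,45,-99]]))-proj(S,body(p,1.72,[[60,45,-100]]))).round(2))
E
```

```text
[0.61664547 0.09668782 0.23943393] [[178.4 243.6]
 [153.9 218.8]
 [154.7 231.6]
 [145.5 210.3]
 [150.6 212.1]
 [141.9 230. ]]
[[120.  231.1]
 [149.7 242.5]]
[[120.7 231.3]
 [150.3 242.9]]
[[-0.32  0.31]
 [ 0.42  0.16]
 [-0.07 -0.4 ]]
```

```bash
python3 -m handwheel '[{"gripper":1,"offset":[0,0,20],"rotation":[0,0,0]},{"gripper":1,"offset":[0,0,45],"rotation":[0,0,0]},{"gripper":1,"offset":[0,0,62],"rotation":[0,0,0]},{"gripper":1,"offset":[0,0,67],"rotation":[0,0,0]},{"gripper":1,"offset":[5,0,67.5],"rotation":[0,0,0]},{"gripper":1,"offset":[18,0,67.5],"rotation":[0,0,0]},{"gripper":1,"offset":[27,0,67.5],"rotation":[0,0,0]},{"gripper":1,"offset":[32,0,67.5],"rotation":[0,0,0]}]' 110
python3 v.py 2 110 210 80 70
```

```text
t: 6.45
tool_pos: [0.6128, 0.13, 0.1545]
tool_rot: [2.048, 2.381, 0.001]
contact_force: [-0.7, -0.0, -2.7]
opening: 0.0123
grip_force: 107.6
6.45 [0.6128 0.13   0.1545] [[-0.1495, 0.9888, 0.001], [0.9888, 0.1495, 0.0001], [-0.0, 0.001, -1.0]] yaw 1.7208410711661921 [-0.7 -0.  -2.7] 0.012274221485518436
```

View pics/v2.png

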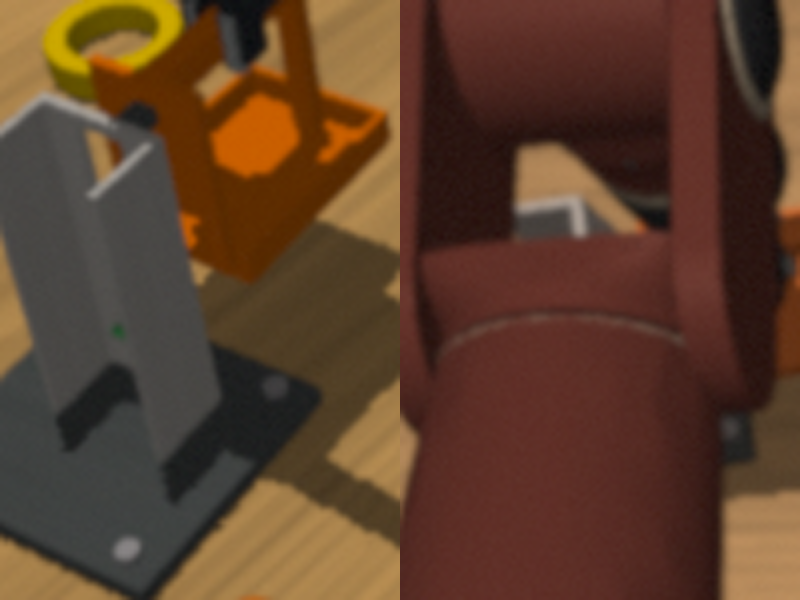

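```bash
python3 -m handwheel '[{"gripper":1,"offset":[3,0,1],"rotation":[0,0,0]},{"gripper":1,"offset":[6,0,1],"rotation":[0,0,0]},{"gripper":1,"offset":[9,0,1],"rotation":[0,0,0]},{"gripper":1,"offset":[12,0,1],"rotation":[0,0,0]},{"gripper":1,"offset":[14,0,1],"rotation":[0,0,0]},{"gripper":1,"offset":[16,0,1],"rotation":[0,0,0]},{"gripper":1,"offset":[16,0,1],"rotation":[0,0,0]},{"gripper":1,"offset":[16,0,1],"rotation":[0,0,0]}]' 110
```

```text
t: 7.55
tool_pos: [0.6102, 0.1447, 0.1528]
tool_rot: [2.05, 2.381, -0.0]
contact_force: [0.6, 0.1, -2.0]
opening: 0.0122
grip_force: 107.6
```

```bash
python3 -m handwheel '[{"gripper":1,"offset":[2,0,0],"rotation":[0,0,0]},{"gripper":1,"offset":[4,0,0],"rotation":[0,0,0]},{"gripper":1,"offset":[6,0,0],"rotation":[0,0,0]},{"gripper":1,"offset":[8,0,0],"rotation":[0,0,0]},{"gripper":1,"offset":[9,0,0],"rotation":[0,0,0]},{"gripper":1,"offset":[10,0,0],"rotation":[0,0,0]},{"gripper":1,"offset":[10,0,0],"rotation":[0,0,0]},{"gripper":1,"offset":[10,0,0],"rotation":[0,0,0]}]' 110
python3 v.py 3 110 210 80 70
```

```text
t: 8.55
tool_pos: [0.6088, 0.1546, 0.1528]
tool_rot: [2.05, 2.38, 0.0]
contact_force: [0.9, -0.2, -1.8]
opening: 0.0126
grip_force: 107.6
8.55 [0.6088 0.1546 0.1528] [[-0.1483, 0.9889, 0.0001], [0.9889, 0.1483, -0.0], [-0.0, 0.0001, -1.0]] yaw 1.7196820200712586 [ 0.9 -0.2 -1.8] 0.01260287799819025
```

View pics/v3.png

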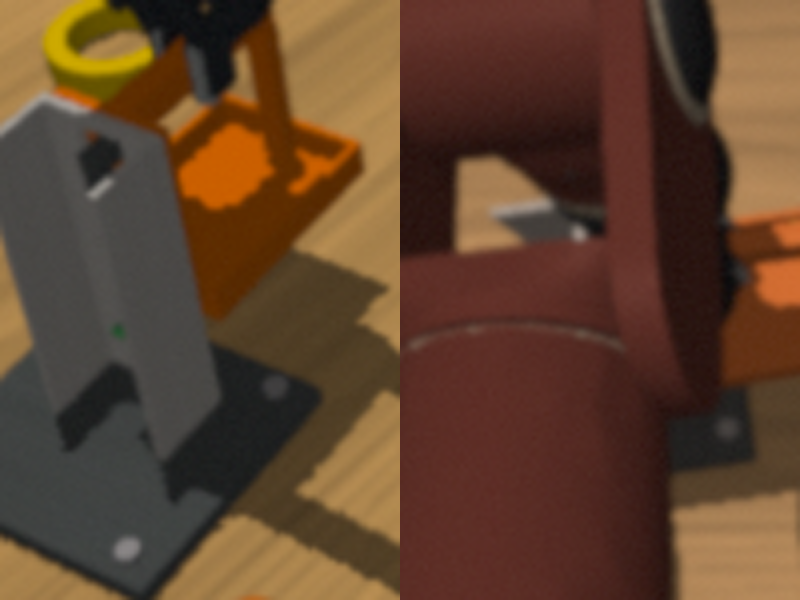

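The upper claw shows through the slot at crop (100,160) with no contact. I'll creep in until the back meets the face.

```bash
python3 -m handwheel '[{"gripper":1,"offset":[0.5,0,0],"rotation":[0,0,0]},{"gripper":1,"offset":[1,0,0],"rotation":[0,0,0]},{"gripper":1,"offset":[1.5,0,0],"rotation":[0,0,0]},{"gripper":1,"offset":[2,0,0],"rotation":[0,0,0]},{"gripper":1,"offset":[2,0,0],"rotation":[0,0,0]},{"gripper":1,"offset":[2,0,0],"rotation":[0,0,0]},{"gripper":1,"offset":[2,0,0],"rotation":[0,0,0]},{"gripper":1,"offset":[2,0,0],"rotation":[0,0,0]}]' 110
```

```text
t: 9.65
tool_pos: [0.6087, 0.1558, 0.1529]
tool_rot: [2.049, 2.379, -0.002]
contact_force: [-0.0, -5.2, -1.1]
opening: 0.0127
grip_force: 107.8
```

```bash
python3 -m handwheel '[{"gripper":1,"offset":[-0.7,0,0],"rotation":[0,0,0]},{"gripper":1,"offset":[-0.7,0,1],"rotation":[0,0,0]},{"gripper":1,"offset":[-0.7,0,2.5],"rotation":[0,0,0]},{"gripper":1,"offset":[-0.7,0,4],"rotation":[0,0,0]},{"gripper":1,"offset":[-0.7,0,5.5],"rotation":[0,0,0]},{"gripper":1,"offset":[-0.7,0,7],"rotation":[0,0,0]},{"gripper":1,"offset":[-0.7,0,8],"rotation":[0,0,0]},{"gripper":1,"offset":[-0.7,0,8],"rotation":[0,0,0]}]' 110
```

```text
t: 10.65
tool_pos: [0.6087, 0.1558, 0.1449]
tool_rot: [2.05, 2.38, -0.0]
contact_force: [0.8, -4.2, 0.7]
opening: 0.012
grip_force: 108.1
```

```bash
python3 -m handwheel '[{"gripper":1,"offset":[-0.3,0,1],"rotation":[0,0,0]},{"gripper":1,"offset":[-0.3,0,2],"rotation":[0,0,0]},{"gripper":1,"offset":[-0.3,0,3],"rotation":[0,0,0]},{"gripper":1,"offset":[-0.3,0,4],"rotation":[0,0,0]},{"gripper":1,"offset":[-0.3,0,5],"rotation":[0,0,0]},{"gripper":1,"offset":[-0.3,0,6],"rotation":[0,0,0]},{"gripper":1,"offset":[-0.3,0,7],"rotation":[0,0,0]},{"gripper":1,"offset":[-0.3,0,7],"rotation":[0,0,0]}]' 110
```

```text
t: 11.65
tool_pos: [0.608, 0.1556, 0.1368]
tool_rot: [-2.049, -2.38, 0.002]
contact_force: [0.5, -2.7, -1.9]
opening: 0.0124
grip_force: 107.8
```

```bash
python3 -m handwheel '[{"gripper":1,"offset":[0,0,0.7],"rotation":[0,0,0]},{"gripper":1,"offset":[0,0,1.4],"rotation":[0,0,0]},{"gripper":1,"offset":[0,0,2.1],"rotation":[0,0,0]},{"gripper":1,"offset":[0,0,2.8],"rotation":[0,0,0]},{"gripper":1,"offset":[0,0,3.5],"rotation":[0,0,0]},{"gripper":1,"offset":[0,0,4],"rotation":[0,0,0]},{"gripper":1,"offset":[0,0,4.5],"rotation":[0,0,0]},{"gripper":1,"offset":[0,0,4.5],"rotation":[0,0,0]}]' 110
```

```text
t: 12.65
tool_pos: [0.6086, 0.1558, 0.1331]
tool_rot: [-2.05, -2.38, -0.0]
contact_force: [0.7, -2.1, -2.8]
opening: 0.0125
grip_force: 107.8
```

```bash
python3 -m handwheel '[{"gripper":1,"offset":[0,0,0.7],"rotation":[0,0,0]},{"gripper":1,"offset":[0,0,1.4],"rotation":[0,0,0]},{"gripper":1,"offset":[0,0,2.1],"rotation":[0,0,0]},{"gripper":1,"offset":[0,0,2.8],"rotation":[0,0,0]},{"gripper":1,"offset":[0,0,3.5],"rotation":[0,0,0]},{"gripper":1,"offset":[0,0,4],"rotation":[0,0,0]},{"gripper":1,"offset":[0,0,4],"rotation":[0,0,0]},{"gripper":1,"offset":[0,0,4],"rotation":[0,0,0]}]' 110
python3 v.py 4 110 210 80 70
```

```text
t: 13.65
tool_pos: [0.609, 0.1555, 0.1315]
tool_rot: [2.049, 2.38, 0.001]
contact_force: [-4.6, -4.0, 8.1]
opening: 0.0123
grip_force: 109.4
13.65 [0.609  0.1555 0.1315] [[-0.1486, 0.9889, 0.0007], [0.9889, 0.1486, -0.0002], [-0.0003, 0.0007, -1.0]] yaw 1.719921210988611 [-4.6 -4.   8.1] 0.012252199862418725
```

View pics/v4.png

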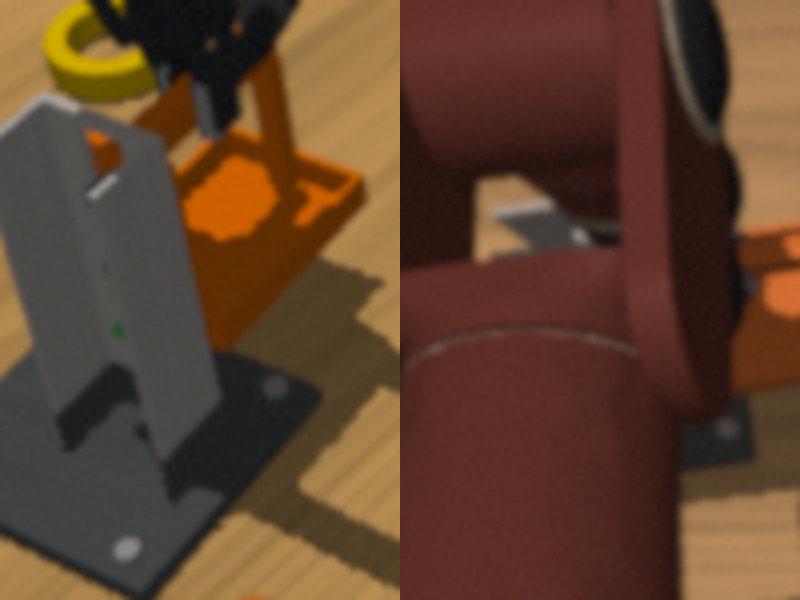

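```bash
python3 -m handwheel '[{"gripper":1,"offset":[0,0,0.5],"rotation":[0,0,0]},{"gripper":1,"offset":[0,0,1],"rotation":[0,0,0]},{"gripper":1,"offset":[0,0,1.5],"rotation":[0,0,0]},{"gripper":1,"offset":[0,0,2],"rotation":[0,0,0]},{"gripper":1,"offset":[0,0,2.5],"rotation":[0,0,0]},{"gripper":1,"offset":[0,0,3],"rotation":[0,0,0]},{"gripper":1,"offset":[0,0,3],"rotation":[0,0,0]},{"gripper":1,"offset":[0,0,3],"rotation":[0,0,0]}]' 110
```

```text
t: 14.75
tool_pos: [0.6096, 0.1552, 0.1312]
tool_rot: [2.048, 2.38, 0.001]
contact_force: [-8.3, -6.7, 18.1]
opening: 0.0124
grip_force: 110.9
```

```bash
python3 -m handwheel '[{"gripper":1,"offset":[0,0,-2],"rotation":[0,0,0]},{"gripper":1,"offset":[0,0,-4],"rotation":[0,0,0]},{"gripper":1,"offset":[0,0,-6],"rotation":[0,0,0]},{"gripper":1,"offset":[0,0,-7],"rotation":[0,0,0]},{"gripper":1,"offset":[0,0,-8],"rotation":[0,0,0]},{"gripper":1,"offset":[0,0,-9],"rotation":[0,0,0]},{"gripper":1,"offset":[0,0,-9],"rotation":[0,0,0]},{"gripper":1,"offset":[0,0,-9],"rotation":[0,0,0]}]' 110
```

```text
t: 15.75
tool_pos: [0.6078, 0.1556, 0.1336]
tool_rot: [-2.049, -2.379, 0.002]
contact_force: [2.5, -0.7, -13.5]
opening: 0.0126
grip_force: 107.1
```

The tug is held after 2.4 mm (13.5 N), so the catch is engaged. Press home again, relax and release.

```bash
python3 -m handwheel '[{"gripper":1,"offset":[0,0,3],"rotation":[0,0,0]},{"gripper":1,"offset":[0,0,6],"rotation":[0,0,0]},{"gripper":1,"offset":[0,0,8],"rotation":[0,0,0]},{"gripper":1,"offset":[0,0,8],"rotation":[0,0,0]},{"gripper":1,"offset":[0,0,6],"rotation":[0,0,0]},{"gripper":1,"offset":[0,0,5],"rotation":[0,0,0]},{"gripper":1,"offset":[0,0,5],"rotation":[0,0,0]},{"gripper":1,"offset":[0,0,5],"rotation":[0,0,0]}]' 110
python3 -m handwheel '[{"gripper":0.5,"offset":[0,0,0],"rotation":[0,0,0]},{"gripper":0,"offset":[0,0,0],"rotation":[0,0,0]},{"gripper":-0.5,"offset":[0,0,0],"rotation":[0,0,0]},{"gripper":-1,"offset":[0,0,0],"rotation":[0,0,0]},{"gripper":-1,"offset":[0,0,0],"rotation":[0,0,0]},{"gripper":-1,"offset":[0,0,0],"rotation":[0,0,0]},{"gripper":-1,"offset":[0,0,0],"rotation":[0,0,0]},{"gripper":-1,"offset":[0,0,0],"rotation":[0,0,0]}]' 110
python3 -m handwheel '[{"gripper":-1,"offset":[0,0,-10],"rotation":[0,0,0]},{"gripper":-1,"offset":[0,0,-30],"rotation":[0,0,0]},{"gripper":-1,"offset":[0,0,-60],"rotation":[0,0,0]},{"gripper":-1,"offset":[0,0,-90],"rotation":[0,0,0]},{"gripper":-1,"offset":[-20,0,-110],"rotation":[0,0,0]},{"gripper":-1,"offset":[-60,0,-120],"rotation":[0,0,0]},{"gripper":-1,"offset":[-110,0,-120],"rotation":[0,0,0]},{"gripper":-1,"offset":[-160,0,-120],"rotation":[0,0,0]}]' 110
python3 v.py 5 110 210 80 70
```

```text
t: 16.75
tool_pos: [0.6098, 0.1557, 0.1316]
tool_rot: [2.049, 2.379, 0.003]
contact_force: [2.0, -0.8, 3.6]
opening: 0.0122
grip_force: 109.7
t: 17.75
tool_pos: [0.6086, 0.1556, 0.1303]
tool_rot: [-2.05, -2.381, -0.0]
contact_force: [0.1, -0.5, 0.6]
opening: 0.0855
grip_force: 0.0
t: 18.75
tool_pos: [0.6325, -0.0052, 0.2515]
tool_rot: [2.049, 2.379, 0.0]
contact_force: [-0.0, 0.3, 0.9]
opening: 0.0857
grip_force: 0.0
18.75 [ 0.6325 -0.0052  0.2515] [[-0.1482, 0.989, 0.0012], [0.989, 0.1482, -0.0006], [-0.0008, 0.0011, -1.0]] yaw 1.7195631852885815 [-0.   0.3  0.9] 0.0856566346820447
```

View pics/v5.png

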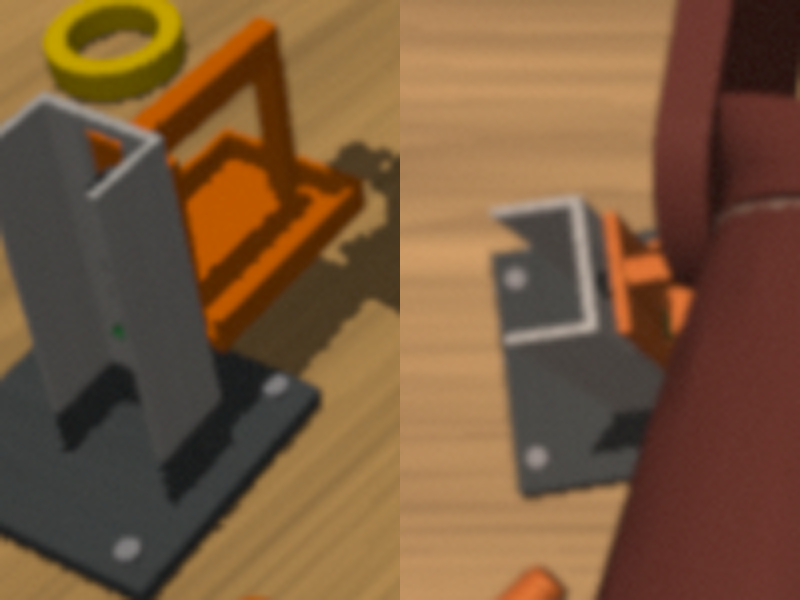

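The tray hangs level on the upright, and green shows above its floor at crop (665,320). The robot is clear of it.

```bash
python3 -c "
from station import ctrl
print(ctrl.finish_job())"
```

```text
the job is handed in; nothing more can be done
None
```

The middle-sized orange tray is hooked on the upright, pressed home with the green catch snapped over its floor (a 13 N upward tug was held), and released. The arm's path kept clear of the blue tray, though I took no final picture of it. The job was handed in at about 19 s.

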